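# Index the polish carousel to the blue bottle

## Robot

A 6-joint arm with a two-finger parallel gripper is mounted at the origin on a cart in front of the work surface, level with it; the furniture and walls round the work are solid. World frame = base frame: x ahead of the robot, y to its left, z up, the work surface at z = 0. Lengths are in m, angles in degrees, forces in N, time in s.
With the tool pointing down it reaches from about 0.35 to 0.875 m from the base axis. Payload 4.2 kg.
Tool frame: the origin (TCP) lies at the very end of the fingers, on their centre line; the grasp point (between the pads) lies 19 mm behind it; z points along the fingers, y is the line along which they close (so a half turn about z gives the same grasp; the last joint's range is limited). The gripper opens to 87 mm and grips with 3 to 60 N. Pads are 19 mm wide; open, the fingers measure 117 mm over their backs; the gripper's body (75 mm by 190 mm) begins 51 mm behind the grasp point.
Start: joints at [-48.495, 22.042, 0.453, 0, -68.411, -14.817], TCP at [0.281, -0.558, 0.223] pointing down, gripper open.
Joint ranges: [-179.83, 179.83], [-69.29, 118.12], [-61.27, 80.66], [-181.25, 117.63], [-171.15, -9.14], [-177.46, 177.46]. Speed limits (degrees/s): [159.86, 159.86, 180, 180, 180, 180].

## Interface

Orientations are given as a 3x3 rotation matrix whose columns are the frame's x, y, z axes.
In Python, from station import * gives the robot as it stands.
- The arm moves only by the shell command python3 -m pendant 'ROWS'. ROWS is JSON, a list of rows, each an object of numbers: "x", "y", "z": the shift along the world's x, y, z normalised to -1 to 1, where 1 is 250 mm; "rx", "ry", "rz": the turn, a rotation vector about the world's x, y, z normalised to -1 to 1, where 1 is 180 degrees; "claw": the opening, from 0 (shut) to 1 (fully open). A call has exactly 8 rows; each row is the pose to reach, as a shift and turn from the pose commanded when the call began, turning the shorter way round; what a row does not reach only later rows make up. A row lasts 1/8 s, in which the tool goes at most 62.5 mm and 10.7 degrees, less where a joint would pass 70% of its speed; a pose out of reach is approached as far as the arm can. A call with a number of a shift or a turn outside -1 to 1 is refused whole. A call with a gripper value outside its range is refused whole. The fingers move at their own pace and stop on an object; the grip force is fixed at half the most. Time passes only in rows, so rows that repeat a pose let the fingers close, or fill a call up. It gives the time, the measured TCP pose, the force, the opening and the grip force at its end, in the units of the state.
- sense(): the state, without advancing time (a new reading comes with each control period).
- capture(name): name is "scene" or "top"; returns a dict with "color" (384x512x3 uint8, red, green, blue), "mtx" (3x3 intrinsics, pixels), "k1" (the pictures are not rectified: a ray, as slopes to the right and down, at radius r is drawn at 1 + k1 r^2 times it, then the intrinsics apply), "world_to_cam" (4x4, takes a point from world to camera coordinates). Camera axes: x right, y up, looking along -z (the intrinsics and any distortion apply to the point x, -y, -z); pixel columns grow to the right and rows downward; lengths in m; the calibration is good to about 2 mm. A picture is of the moment at which its call begins. There is no depth.
- finish_job(): hands the job in; it is judged then, once.
Trained networks look in a picture, given as the dict that the camera call returned (one of the last four; its "shot" number tells which), for a name from the list of things; names that differ only in an ending like _2 or _b are one class to them, and where a whole thing is asked for, a point or a joint stands for the part that bears it (a point fixed in the world has none). Each returns a list of dicts, best first, with "conf" (0 to 1); they miss things now and then, are a little off and sometimes report something else, mostly with a low value. They report only what shows in the picture. A call takes as long as a camera call.
- search_frame(picture, label): "centre" ([column, row] in pixels, amid what is visible of it).
- regions_of(picture, label): "region" (384x512 bool, what is visible of it) and "centre" ([column, row] in pixels, amid what is visible of it).
The state is a dict: "time_s": time; "joints": joint angles; "joint_velocities": joint speeds; "effort": joint torques, N m; "tcp_pos": TCP position; "ee_rot": TCP orientation; "wrist_force": force on the tool from outside, world axes, zero at the start; "moment": the same for the moment, N m; "gripper_width": opening from 0.0 (shut) to 1.0 (fully open); "gripper_force": force on a finger pad.
Only numpy, scipy, OpenCV 4.12 (cv2) and the standard library are available. Lean on these libraries where they do the work, as an engineer would, in place of code of your own. Each camera call takes 0.05 s, during which the arm holds its last target. There are 200 camera calls.

## Task

Serve the blue polish: with the fingertips press the carousel's black index plunger in, keep it pressed while you push it round until the blue bottle stands at the red arrow on the base, and let the plunger spring fully up so that the carousel is locked there. Nothing is gripped, forced or lifted: leave all bottles standing untouched in their cups, and do not disturb the file, the clip and the pigment jar lying beside the carousel.

Things in the scene. Friction and masses are not known exactly. Their poses are not given: they have to be found in the camera images.
- carousel: Fixed polish carousel. Cream foot plate, 204 mm across, with a red arrowhead on an upright at its front; a blush-pink turntable, 218 mm across, top 46 mm above the table, turns about the vertical axis through this origin (centre of the underside; x points from the arrowhead through the centre to the far side). Six stations, 60 deg apart, on an 80 mm radius: five cups (51 mm across, 12.5 high) and the plunger.
- turntable (a joint): Angle of the turntable, rad, counter-clockwise seen from above positive; starts at 0, locked. A steel index disc under it has a hole every 60 deg (1.047 rad); about 1 deg of play when locked. With the plunger pressed it turns easily either way (below 1 N at the plunger) without a stop and stays where it is left; locked, it cannot be turned.
- plunger (a joint): How far the index plunger is pressed in, m: 0 up, 0.013 fully down. Spring 4 N at the top, 7.3 N fully down. Its pin is out of the hole beyond 0.0095. Let go between holes, it stays down at about 0.0095, the pin bearing on the disc from below; let go within about 4 mm of a hole (along the 80 mm circle), the round-nosed pin centres itself and the plunger comes fully up.
- plunger_top (a point): Centre of the black push-button face of the plunger: 46 mm across, flat rubber face 37 mm across inside a 3 mm raised rim. 102 mm above the table when up; goes straight down. 80 mm from the turntable's axis, and turns with it, on a cream sleeve; opposite the front mark at the start. Axes of the two neighbouring bottles are 80 mm away; bottle tops are at most 134 mm above the table.
- front_mark (a point): The place that the red arrowhead on the base points at, where the served bottle stands: fixed, 80 mm from the axis on the circle of the cups, at the height of the turntable's top (46 mm).
- polish_blue: Blue nail polish bottle with a white cap, 88 mm tall: the one wanted. Stands loose in a round cup of the turntable; 27 x 34 mm footprint; origin at the centre of its underside.
- polish_black: Black nail polish bottle with a gold cap, 88 mm tall; stands at the front mark at the start. Stands loose in a round cup of the turntable; 27 x 34 mm footprint; origin at the centre of its underside.
- polish_red: Red nail polish bottle with a black cap, 74 mm tall. Stands loose in a round cup of the turntable; 27 x 34 mm footprint; origin at the centre of its underside.
- polish_pink: Pink nail polish bottle with a black cap, 78 mm tall. Stands loose in a round cup of the turntable; 27 x 34 mm footprint; origin at the centre of its underside.
- polish_grey: Grey nail polish bottle with a gold cap, 88 mm tall. Stands loose in a round cup of the turntable; 27 x 34 mm footprint; origin at the centre of its underside.
- nail_file: Dark grey nail file, 19 x 178 x 8 mm, lying on the table beside the carousel; origin at the centre of its underside.
- teal_clip: Teal plastic soak-off clip, 16 x 54 x 17 mm, lying on the table; origin at the centre of its underside.
- pigment_jar: Small pigment jar with a black lid, 32 mm across, 23 mm high, on the table; origin at the centre of its underside.

How it is judged:
By the outcome, as a careful person would: the job done as asked, in the order asked, and still so for the second after the job is handed in, with the robot touching nothing.
It also fails if it takes over 42 s, if anything falls off the work surface, if the arm or the gripper's body presses on something with over 40 N, if the wrist force passes 120 N, or if a joint passes its speed limit or range.

## Working session

There is one attempt and no reset: what is moved stays moved. The work goes in short steps, Python scripts to look and compute and a shell command to move; the robot and the scene stay as the last step left them, time stands still between calls to the robot, and variables do not carry over. Pictures are saved under pics/ and viewed, at most 10 in all, crops included, and the job is handed in when it is done.

```bash
mkdir -p pics; cat > h.py <<'E'
from station import *
import numpy as np, cv2
def ray(p,uv):
    K=np.array(p["mtx"]);k=p["k1"]
    d=np.array([(uv[0]-K[0,2])/K[0,0],(uv[1]-K[1,2])/K[1,1]]);u=d.copy()
    for _ in range(30): u=d/(1+k*(u@u))
    M=np.array(p["world_to_cam"]);R=M[:3,:3];t=M[:3,3]
    return -R.T@t, R.T@np.array([u[0],-u[1],-1])
def atz(p,uv,z):
    o,d=ray(p,uv);return (o+d*(z-o[2])/d[2]).round(4)
E
python3 - <<'E'
from h import *
Z=dict(plunger_top=.1,polish_blue=.09,polish_black=.09,polish_red=.085,polish_pink=.085,polish_grey=.09,nail_file=.008,teal_clip=.01,pigment_jar=.02,carousel=.02,turntable=.046)
for n in("scene","top"):
    p=capture(n);cv2.imwrite(f"pics/{n}0.png",cv2.resize(p["color"][...,::-1],(768,576)))
    print(n,ray(p,(256,192))[0])
    for l,z in Z.items():
        for r in search_frame(p,l)[:2]: print(l,round(r["conf"],2),np.round(r["centre"]),atz(p,r["centre"],z))
print(sense())
E
```

```text
scene [-0.08137495  0.47270441  0.56282257]
plunger_top 0.6 [234. 181.] [ 0.6693 -0.0169  0.1   ]
polish_blue 0.81 [262. 182.] [ 0.6459 -0.077   0.09  ]
polish_black 0.66 [301. 205.] [ 0.5115 -0.0768  0.09  ]
polish_red 0.55 [290. 187.] [ 0.5929 -0.1183  0.085 ]
polish_pink 0.57 [271. 223.] [0.5027 0.0091 0.085 ]
polish_grey 0.94 [234. 208.] [0.5876 0.0383 0.09  ]
nail_file 0.91 [229. 258.] [0.5444 0.0847 0.008 ]
nail_file 0.17 [267. 221.] [ 0.6079 -0.0638  0.008 ]
teal_clip 0.69 [328. 206.] [ 0.5688 -0.2193  0.01  ]
pigment_jar 0.65 [327. 207.] [ 0.5531 -0.2012  0.02  ]
pigment_jar 0.58 [259. 225.] [ 0.591  -0.0275  0.02  ]
carousel 0.68 [261. 224.] [ 0.5915 -0.0323  0.02  ]
turntable 0.92 [258. 216.] [ 0.5886 -0.0215  0.046 ]
top [ 0.50554038 -0.00704917  0.94444804]
plunger_top 0.94 [258. 120.] [ 0.6587 -0.0133  0.1   ]
polish_blue 0.58 [207. 187.] [0.5385 0.0825 0.09  ]
polish_black 0.51 [300. 194.] [ 0.5209 -0.0874  0.09  ]
polish_red 0.59 [319. 155.] [ 0.5931 -0.1263  0.085 ]
polish_pink 0.72 [252. 196.] [ 0.5208 -0.0006  0.085 ]
polish_grey 0.71 [320. 155.] [ 0.5926 -0.1269  0
[... 589 characters left out ...]
104402e+01, -1.48163497e+01]), 'joint_velocities': array([-0.05099364,  0.02259511,  0.01489772,  0.02619153, -0.12729326,
        0.05462978]), 'effort': array([-4.16762605e-04, -3.90481567e+01,  1.87619841e+01,  4.22436252e+00,
        1.55077432e-02, -2.29251941e-05]), 'tcp_pos': array([ 0.28072441, -0.55836963,  0.22255914]), 'ee_rot': array([[-8.93456565e-01, -4.49149604e-01,  1.80925115e-05],
       [-4.49149604e-01,  8.93456565e-01, -5.53685977e-06],
       [-1.36779948e-05, -1.30731881e-05, -1.00000000e+00]]), 'wrist_force': array([0.11499994, 0.10934844, 0.27565838]), 'moment': array([ 0.03100744, -0.02762452, -0.02833805]), 'gripper_force': 0.0, 'gripper_width': 0.9972428490944619}
```

```bash
ls pics
```

```text
scene0.png
top0.png
```

View pics/scene0.png

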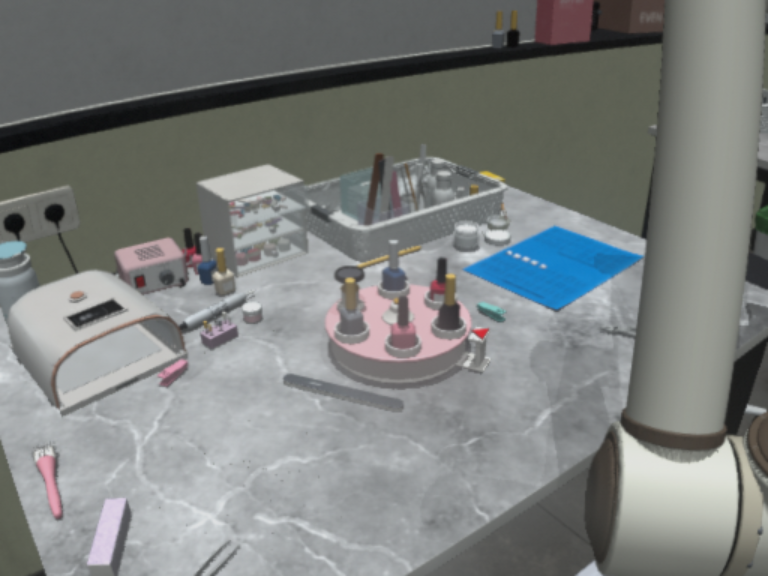

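View pics/top0.png

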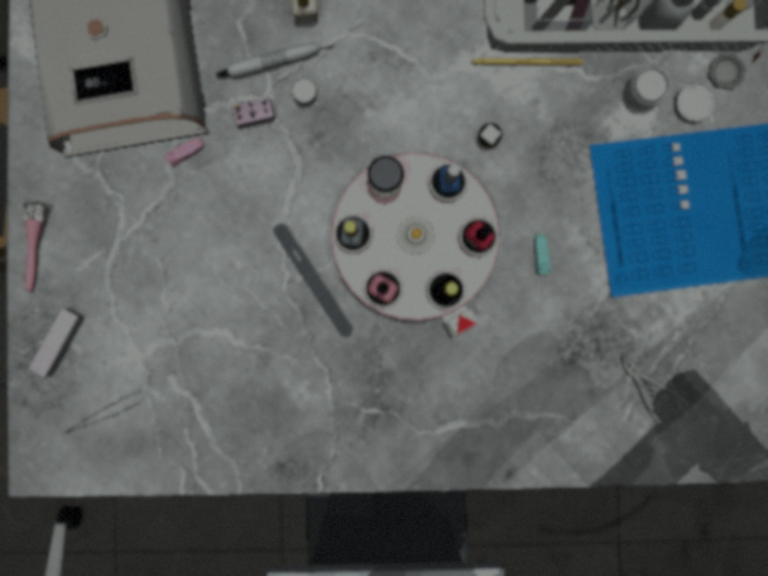

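The scene view shows the carousel at about (400,335), with the file left of it and the clip right. In the top view (1.5x), the button is at (386,172), blue (449,180), red (478,236), black (447,290) by the arrow at (465,323), pink (383,288) and grey (352,233). Blue therefore needs a 120° clockwise turn, which takes the plunger to red's place. Next I refine the geometry.

```bash
cat >> h.py <<'E'
def proj(p,P):
    M=np.array(p["world_to_cam"]);K=np.array(p["mtx"])
    c=(M[:3,:3]@np.atleast_2d(P).T).T+M[:3,3]
    s=np.c_[c[:,0],-c[:,1]]/-c[:,2:]; s=s*(1+p["k1"]*(s**2).sum(1,keepdims=True))
    return s*[K[0,0],K[1,1]]+[K[0,2],K[1,2]]
def circ(c,r,z,n=72):
    a=np.linspace(0,2*np.pi,n);return np.c_[c[0]+r*np.cos(a),c[1]+r*np.sin(a),np.full(n,z)]
E
cat > fit.py <<'E'
from h import *
from scipy.optimize import least_squares
p=capture("top");q=capture("scene")
g=cv2.cvtColor(p["color"],cv2.COLOR_RGB2GRAY)
# button: dark disc near (257,115) ; turntable: pinkish
obs=[]
for pic,nm in((p,"top"),(q,"scene")):
    for l in("turntable","plunger_top"):
        r=regions_of(pic,l)
        if r:
            m=r[0]["region"].astype(np.uint8);ys,xs=np.nonzero(m)
            print(nm,l,r[0]["conf"],xs.min(),xs.max(),ys.min(),ys.max(),m.sum())
hls=p["color"][95:140,235:282].astype(int)
dark=(hls.max(2)<85)&(np.hypot(*(np.mgrid[95:140,235:282]-np.array([117,257])[:,None,None]))<16)
ys,xs=np.nonzero(dark);print("dark",xs.min()+235,xs.max()+235,ys.min()+95,ys.max()+95)
(b,rb)=cv2.minEnclosingCircle(np.c_[xs+235,ys+95].astype(np.float32));print(b,rb,atz(p,b,.103))
hsv=cv2.cvtColor(p["color"],cv2.COLOR_RGB2HSV)
red=((hsv[...,0]<8)|(hsv[...,0]>172))&(hsv[...,1]>150)&(hsv[...,2]>80);red[:205]=0
ys,xs=np.nonzero(red);print("arrow",xs.mean(),ys.mean(),len(xs),atz(p,(xs.mean(),ys.mean()),.06))
# turntable centre: maximise radial edge gradient of rim circle
gf=cv2.GaussianBlur(p["color"].astype(np.float32),(0,0),.8)
def sc(c):
    s=lambda r:cv2.remap(gf,*[x.astype(np.float32) for x in proj(p,circ(c,r,.046)).T],cv2.INTER_LINEAR)
    pk=lambda a:(a[...,0]-a[...,1])
    return np.median(np.abs(s(.105)-s(.113)).sum(2))
c0=atz(p,(277.3,157.3),.046)[:2];print(c0)
best=max(((sc(c0+[i/1000,j/1000]),i,j) for i in range(-10,11) for j in range(-10,11)));print(best)
c=c0+np.array(best[1:])/1000;bp=atz(p,b,.103)[:2];d=bp-c
print("centre",c,"btn",bp,"dist",np.hypot(*d),"ang",np.degrees(np.arctan2(d[1],d[0])))
u=d/np.hypot(*d);t=c+.08*u
out=[]
for pic,(x,y) in((p,(215,90)),(q,(205,160))):
    S=4;im=cv2.resize(pic["color"][y:y+130,x:x+130,::-1],None,fx=S,fy=S,interpolation=cv2.INTER_CUBIC)[:520,:390 if 0 else 520]
    for P in(circ(c,.109,.046),circ(t,.023,.102)):
        cv2.polylines(im,[((proj(pic,P)-[x,y]+.5)*S).astype(int).reshape(-1,1,2)],True,(0,255,0),1)
    out.append(cv2.resize(im,(400,400)))
cv2.imwrite("pics/fit.png",np.hstack(out))
E
python3 fit.py
```

```text
top turntable 0.63 220 332 102 213 8600
top plunger_top 0.77 246 268 104 127 426
scene turntable 0.57 216 313 177 241 3066
scene plunger_top 0.46 223 241 178 186 124
dark 245 268 104 128
(255.57142639160156, 116.0) 13.170878410339355 [ 0.665  -0.0099  0.103 ]
arrow 309.06382978723406 215.7659574468085 47 [ 0.4804 -0.1071  0.06  ]
[ 0.5943 -0.0503]
(np.float32(65.93433), 3, 4)
centre [ 0.5973 -0.0463] btn [ 0.665  -0.0099] dist 0.07686514164431103 ang 28.26541605275137
```

View pics/fit.png

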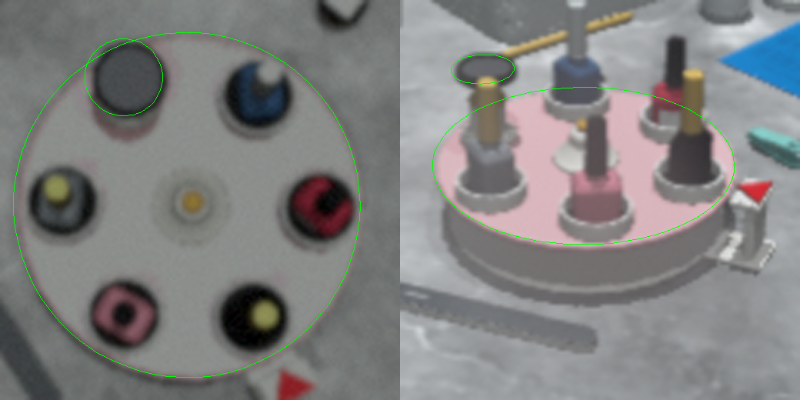

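Top view, left crop: the table outline fits to about 1 mm. The button is at crop (130,77), 6 px right of my overlay. The right crop agrees with a button at about (0.668, -0.011), a centre at (0.5967, -0.0473) and a radial direction of 27°. The tool's y axis is already tangential. I'll move over with the claw shut, staying high.

```bash
python3 -m pendant '[{"x":0.06,"y":0.09,"claw":0},{"x":0.13,"y":0.18,"claw":0},{"x":0.19,"y":0.27,"claw":0},{"x":0.26,"y":0.37,"claw":0},{"x":0.33,"y":0.46,"claw":0},{"x":0.39,"y":0.55,"claw":0},{"x":0.45,"y":0.64,"claw":0},{"x":0.52,"y":0.73,"claw":0}]'
python3 -m pendant '[{"x":0.06,"y":0.09,"claw":0},{"x":0.13,"y":0.18,"claw":0},{"x":0.19,"y":0.27,"claw":0},{"x":0.26,"y":0.37,"claw":0},{"x":0.33,"y":0.46,"claw":0},{"x":0.39,"y":0.55,"claw":0},{"x":0.45,"y":0.64,"claw":0},{"x":0.52,"y":0.73,"claw":0}]'
```

```text
$[0]: bad value
$[0]: bad value
```

```bash
python3 -m pendant '[{"x":0.06,"y":0.09,"z":0,"rx":0,"ry":0,"rz":0,"claw":0},{"x":0.13,"y":0.18,"z":0,"rx":0,"ry":0,"rz":0,"claw":0},{"x":0.19,"y":0.27,"z":0,"rx":0,"ry":0,"rz":0,"claw":0},{"x":0.26,"y":0.37,"z":0,"rx":0,"ry":0,"rz":0,"claw":0},{"x":0.33,"y":0.46,"z":0,"rx":0,"ry":0,"rz":0,"claw":0},{"x":0.39,"y":0.55,"z":0,"rx":0,"ry":0,"rz":0,"claw":0},{"x":0.45,"y":0.64,"z":0,"rx":0,"ry":0,"rz":0,"claw":0},{"x":0.52,"y":0.73,"z":0,"rx":0,"ry":0,"rz":0,"claw":0}]'
```

```text
time_s: 2.5
tcp_pos: [0.4111, -0.3751, 0.2227]
ee_rot: [[-0.893, -0.449, 0.0], [-0.449, 0.893, -0.0], [-0.0, -0.0, -1.0]]
wrist_force: [0.1, 0.3, 0.0]
gripper_width: 0.172
gripper_force: 0.0
```

```bash
python3 -m pendant '[{"x":0.06,"y":0.09,"z":0,"rx":0,"ry":0,"rz":0,"claw":0},{"x":0.13,"y":0.18,"z":0,"rx":0,"ry":0,"rz":0,"claw":0},{"x":0.19,"y":0.27,"z":0,"rx":0,"ry":0,"rz":0,"claw":0},{"x":0.26,"y":0.37,"z":0,"rx":0,"ry":0,"rz":0,"claw":0},{"x":0.33,"y":0.46,"z":0,"rx":0,"ry":0,"rz":0,"claw":0},{"x":0.39,"y":0.55,"z":0,"rx":0,"ry":0,"rz":0,"claw":0},{"x":0.45,"y":0.64,"z":0,"rx":0,"ry":0,"rz":0,"claw":0},{"x":0.52,"y":0.73,"z":0,"rx":0,"ry":0,"rz":0,"claw":0}]'
python3 -m pendant '[{"x":0.06,"y":0.09,"z":0,"rx":0,"ry":0,"rz":0,"claw":0},{"x":0.13,"y":0.18,"z":0,"rx":0,"ry":0,"rz":0,"claw":0},{"x":0.19,"y":0.27,"z":0,"rx":0,"ry":0,"rz":0,"claw":0},{"x":0.26,"y":0.37,"z":0,"rx":0,"ry":0,"rz":0,"claw":0},{"x":0.33,"y":0.46,"z":0,"rx":0,"ry":0,"rz":0,"claw":0},{"x":0.39,"y":0.55,"z":0,"rx":0,"ry":0,"rz":0,"claw":0},{"x":0.45,"y":0.64,"z":-0.1,"rx":0,"ry":0,"rz":0,"claw":0},{"x":0.51,"y":0.73,"z":-0.2,"rx":0,"ry":0,"rz":0,"claw":0}]'
python3 - <<'E'
from h import *
p=capture("scene");q=capture("top");print(sense()["tcp_pos"],sense()["gripper_width"])
a=cv2.resize(p["color"][120:250,180:310,::-1],(400,400),interpolation=2)
b=cv2.resize(q["color"][70:200,200:330,::-1],(400,400),interpolation=2)
cv2.imwrite("pics/over.png",np.hstack([a,b]))
E
```

```text
time_s: 3.5
tcp_pos: [0.5412, -0.1926, 0.2227]
ee_rot: [[-0.893, -0.449, 0.0], [-0.449, 0.893, -0.0], [-0.0, -0.0, -1.0]]
wrist_force: [-0.2, 0.2, 0.3]
gripper_width: 0.006
gripper_force: 0.0
time_s: 4.5
tcp_pos: [0.6692, -0.0096, 0.1722]
ee_rot: [[-0.893, -0.449, 0.001], [-0.449, 0.893, 0.0], [-0.001, -0.0, -1.0]]
wrist_force: [0.1, -0.2, -0.2]
gripper_width: 0.003
gripper_force: 0.0
[ 0.66772339 -0.00843972  0.16836021] 0.002685852679582898
```

View pics/over.png

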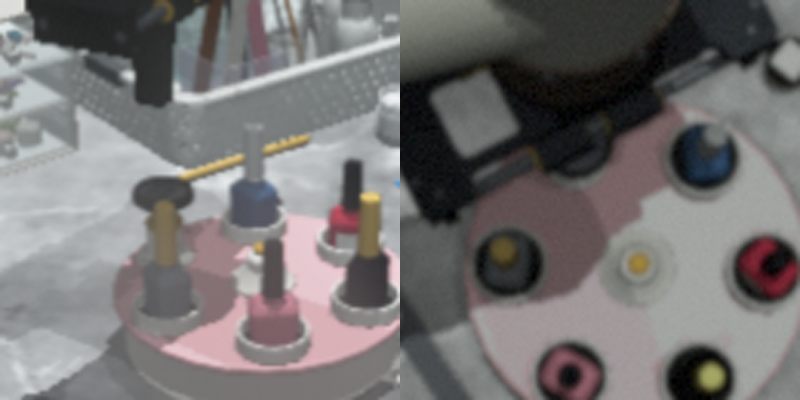

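The left crop shows the fingertips at (152,100) above the button at (163,193), and the body clears all bottles. I'll descend to just above the face.

```bash
python3 -m pendant '[{"x":0,"y":0,"z":-0.04,"rx":0,"ry":0,"rz":0,"claw":0},{"x":0,"y":0,"z":-0.08,"rx":0,"ry":0,"rz":0,"claw":0},{"x":0,"y":0,"z":-0.12,"rx":0,"ry":0,"rz":0,"claw":0},{"x":0,"y":0,"z":-0.16,"rx":0,"ry":0,"rz":0,"claw":0},{"x":0,"y":0,"z":-0.20,"rx":0,"ry":0,"rz":0,"claw":0},{"x":0,"y":0,"z":-0.22,"rx":0,"ry":0,"rz":0,"claw":0},{"x":0,"y":0,"z":-0.24,"rx":0,"ry":0,"rz":0,"claw":0},{"x":0,"y":0,"z":-0.24,"rx":0,"ry":0,"rz":0,"claw":0}]'
python3 - <<'E'
from h import *
p=capture("scene");t=sense()["tcp_pos"];print(t,sense()["wrist_force"])
x,y=205,150
b=cv2.resize(p["color"][y:y+60,x:x+80,::-1],(800,600),interpolation=2)
for P,col in((circ(t,.0005,t[2]),(0,0,255)),(circ((.668,-.011),.023,.102),(0,255,0))):
    cv2.polylines(b,[((proj(p,P)-[x,y]+.5)*10).astype(int).reshape(-1,1,2)],True,col,2)
cv2.imwrite("pics/near.png",b)
E
```

```text
time_s: 5.6
tcp_pos: [0.6681, -0.0109, 0.1122]
ee_rot: [[-0.893, -0.449, -0.001], [-0.449, 0.893, -0.0], [0.001, 0.0, -1.0]]
wrist_force: [0.3, 0.7, 0.3]
gripper_width: 0.004
gripper_force: 0.0
[ 0.66831157 -0.01086747  0.11257331] [-0.13838762  0.41481593 -0.0528076 ]
```

View pics/near.png

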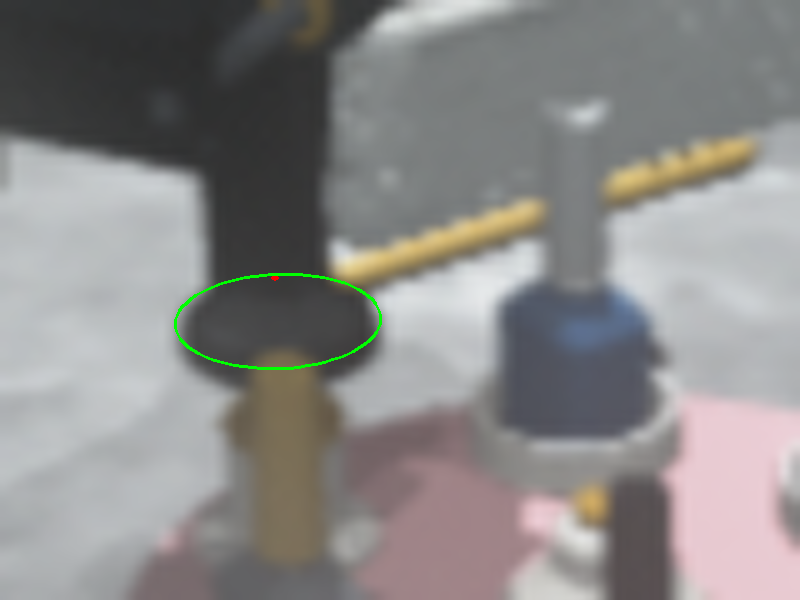

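The fingertip centre is about 2 mm left of the button centre (267 vs 280 at 10x). I'll shift by (-1, -1.5) mm and press a little to read the contact.

```bash
python3 -m pendant '[{"x":-0.004,"y":-0.006,"z":0,"rx":0,"ry":0,"rz":0,"claw":0},{"x":-0.004,"y":-0.006,"z":-0.01,"rx":0,"ry":0,"rz":0,"claw":0},{"x":-0.004,"y":-0.006,"z":-0.02,"rx":0,"ry":0,"rz":0,"claw":0},{"x":-0.004,"y":-0.006,"z":-0.03,"rx":0,"ry":0,"rz":0,"claw":0},{"x":-0.004,"y":-0.006,"z":-0.04,"rx":0,"ry":0,"rz":0,"claw":0},{"x":-0.004,"y":-0.006,"z":-0.05,"rx":0,"ry":0,"rz":0,"claw":0},{"x":-0.004,"y":-0.006,"z":-0.06,"rx":0,"ry":0,"rz":0,"claw":0},{"x":-0.004,"y":-0.006,"z":-0.06,"rx":0,"ry":0,"rz":0,"claw":0}]'
python3 -c "
from h import *
for _ in range(4): capture('top');s=sense();print(s['tcp_pos'].round(4),s['wrist_force'].round(2))"
```

```text
time_s: 6.65
tcp_pos: [0.6673, -0.0125, 0.098]
ee_rot: [[-0.893, -0.449, 0.0], [-0.449, 0.893, -0.0], [-0.0, -0.0, -1.0]]
wrist_force: [-1.9, 0.3, 4.2]
gripper_width: 0.008
gripper_force: 2.3
[ 0.6673 -0.0125  0.098 ] [-1.6  -0.07  3.98]
[ 0.6673 -0.0125  0.098 ] [-2.46 -1.12  3.58]
[ 0.6673 -0.0125  0.098 ] [-1.71 -0.17  5.29]
[ 0.6674 -0.0125  0.0979] [-0.89 -0.86  5.18]
```

```bash
python3 -m pendant '[{"x":0,"y":0,"z":-0.004,"rx":0,"ry":0,"rz":0,"claw":0},{"x":0,"y":0,"z":-0.008,"rx":0,"ry":0,"rz":0,"claw":0},{"x":0,"y":0,"z":-0.012,"rx":0,"ry":0,"rz":0,"claw":0},{"x":0,"y":0,"z":-0.016,"rx":0,"ry":0,"rz":0,"claw":0},{"x":0,"y":0,"z":-0.02,"rx":0,"ry":0,"rz":0,"claw":0},{"x":0,"y":0,"z":-0.024,"rx":0,"ry":0,"rz":0,"claw":0},{"x":0,"y":0,"z":-0.028,"rx":0,"ry":0,"rz":0,"claw":0},{"x":0,"y":0,"z":-0.028,"rx":0,"ry":0,"rz":0,"claw":0}]'
python3 -c "
from h import *
F=[]
for _ in range(8): capture('top');s=sense();F.append(s['wrist_force'])
print(s['tcp_pos'].round(4),np.mean(F,0),np.std(F,0))"
```

```text
time_s: 7.85
tcp_pos: [0.6673, -0.0125, 0.0909]
ee_rot: [[-0.893, -0.449, 0.0], [-0.449, 0.893, -0.0], [-0.0, -0.0, -1.0]]
wrist_force: [-1.6, 0.0, 7.0]
gripper_width: 0.002
gripper_force: 3.2
[ 0.6674 -0.0125  0.091 ] [-1.79066792 -1.13063124  6.31265927] [0.40841775 0.59202591 0.51900535]
```

Contact matches the face at 102 mm, with the plunger about 11 mm in. Next I compute the clockwise arc.

```bash
python3 -c "
import numpy as np
C=np.array([.5967,-.0473]);v=np.array([.667,-.0125])-C
R=lambda a:np.array([[np.cos(a),np.sin(a)],[-np.sin(a),np.cos(a)]])
for st in([0,0,2,6,11,17,23,29,35],[35,41,47,53,59,65,71,77,83],[83,89,95,101,106,110,112,112,112],[112,115,118,120,120]):
  o=R(np.radians(st[0]))@v
  print([[*((R(np.radians(s))@v-o)/.25).round(3),round(-(s-st[0])/180,3)] for s in st[1:]])
"
```

```text
[[np.float64(0.0), np.float64(0.0), 0.0], [np.float64(0.005), np.float64(-0.01), -0.011], [np.float64(0.013), np.float64(-0.03), -0.033], [np.float64(0.021), np.float64(-0.056), -0.061], [np.float64(0.028), np.float64(-0.088), -0.094], [np.float64(0.032), np.float64(-0.121), -0.128], [np.float64(0.032), np.float64(-0.154), -0.161], [np.float64(0.029), np.float64(-0.186), -0.194]]
[[np.float64(-0.007), np.float64(-0.032), -0.033], [np.float64(-0.017), np.float64(-0.063), -0.067], [np.float64(-0.03), np.float64(-0.094), -0.1], [np.float64(-0.046), np.float64(-0.122), -0.133], [np.float64(-0.065), np.float64(-0.149), -0.167], [np.float64(-0.087), np.float64(-0.173), -0.2], [np.float64(-0.111), np.float64(-0.195), -0.233], [np.float64(-0.138), np.float64(-0.215), -0.267]]
[[np.float64(-0.028), np.float64(-0.017), -0.033], [np.float64(-0.058), np.float64(-0.03), -0.067], [np.float64(-0.089), np.float64(-0.04), -0.1], [np.float64(-0.116), np.float64(-0.047), -0.128], [np.float64(-0.138), np.float64(-0.05), -0.15], [np.float64(-0.149), np.float64(-0.051), -0.161], [np.float64(-0.149), np.float64(-0.051), -0.161], [np.float64(-0.149), np.float64(-0.051), -0.161]]
[[np.float64(-0.016), np.float64(-0.001), -0.017], [np.float64(-0.033), np.float64(-0.001), -0.033], [np.float64(-0.044), np.float64(-0.0), -0.044], [np.float64(-0.044), np.float64(-0.0), -0.044]]
```

```bash
python3 -m pendant '[{"x":0,"y":0,"z":-0.004,"rx":0,"ry":0,"rz":0,"claw":0},{"x":0.005,"y":-0.010,"z":-0.004,"rx":0,"ry":0,"rz":-0.011,"claw":0},{"x":0.013,"y":-0.030,"z":-0.004,"rx":0,"ry":0,"rz":-0.033,"claw":0},{"x":0.021,"y":-0.056,"z":-0.004,"rx":0,"ry":0,"rz":-0.061,"claw":0},{"x":0.028,"y":-0.088,"z":-0.004,"rx":0,"ry":0,"rz":-0.094,"claw":0},{"x":0.032,"y":-0.121,"z":-0.004,"rx":0,"ry":0,"rz":-0.128,"claw":0},{"x":0.032,"y":-0.154,"z":-0.004,"rx":0,"ry":0,"rz":-0.161,"claw":0},{"x":0.029,"y":-0.186,"z":-0.004,"rx":0,"ry":0,"rz":-0.194,"claw":0}]'
python3 - <<'E'
from h import *
F=[]
for _ in range(4): q=capture("top");F.append(sense()["wrist_force"])
p=capture("scene");s=sense();print(s["tcp_pos"],np.mean(F,0),s["joints"].round(0))
a=cv2.resize(p["color"][120:250,180:310,::-1],(400,400),interpolation=2)
b=cv2.resize(q["color"][90:220,215:345,::-1],(400,400),interpolation=2)
cv2.imwrite("pics/t35.png",np.hstack([a,b]))
E
```

```text
time_s: 9.25
tcp_pos: [0.6749, -0.0589, 0.0901]
ee_rot: [[-0.989, 0.146, 0.001], [0.146, 0.989, 0.0], [-0.001, 0.0, -1.0]]
wrist_force: [-2.4, 0.2, 6.7]
gripper_width: 0.002
gripper_force: 3.3
[ 0.67489882 -0.0590051   0.09018093] [-2.1562545   0.47008285  7.04060799] [   9.   33.   -1.    0.  -56. -107.]
```

View pics/t35.png

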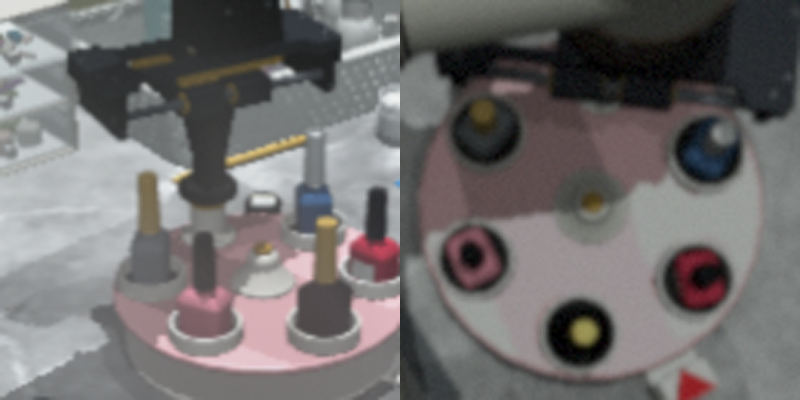

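The carousel turns with the tool: black has left the arrow, and the bottles are upright. Joint 6 would come near its limit, so from here I turn the wrist only three quarters as much.

```bash
python3 -m pendant '[{"x":-0.007,"y":-0.032,"z":0,"rx":0,"ry":0,"rz":-0.025,"claw":0},{"x":-0.017,"y":-0.063,"z":0,"rx":0,"ry":0,"rz":-0.05,"claw":0},{"x":-0.030,"y":-0.094,"z":0,"rx":0,"ry":0,"rz":-0.075,"claw":0},{"x":-0.046,"y":-0.122,"z":0,"rx":0,"ry":0,"rz":-0.1,"claw":0},{"x":-0.065,"y":-0.149,"z":0,"rx":0,"ry":0,"rz":-0.125,"claw":0},{"x":-0.087,"y":-0.173,"z":0,"rx":0,"ry":0,"rz":-0.15,"claw":0},{"x":-0.111,"y":-0.195,"z":0,"rx":0,"ry":0,"rz":-0.175,"claw":0},{"x":-0.138,"y":-0.215,"z":0,"rx":0,"ry":0,"rz":-0.2,"claw":0}]'
python3 -c "
from h import *
print(sense()['joints'].round(0))"
```

```text
time_s: 10.5
tcp_pos: [0.6428, -0.113, 0.0911]
ee_rot: [[-0.715, 0.699, 0.007], [0.699, 0.715, -0.001], [-0.006, 0.004, -1.0]]
wrist_force: [2.2, -1.1, 6.2]
gripper_width: 0.005
gripper_force: 3.2
[   4.   31.   -5.    0.  -54. -139.]
```

```bash
python3 -m pendant '[{"x":-0.028,"y":-0.017,"z":0,"rx":0,"ry":0,"rz":-0.025,"claw":0},{"x":-0.058,"y":-0.030,"z":0,"rx":0,"ry":0,"rz":-0.05,"claw":0},{"x":-0.089,"y":-0.040,"z":0,"rx":0,"ry":0,"rz":-0.075,"claw":0},{"x":-0.116,"y":-0.047,"z":0,"rx":0,"ry":0,"rz":-0.095,"claw":0},{"x":-0.138,"y":-0.050,"z":0,"rx":0,"ry":0,"rz":-0.11,"claw":0},{"x":-0.149,"y":-0.051,"z":0,"rx":0,"ry":0,"rz":-0.12,"claw":0},{"x":-0.149,"y":-0.051,"z":0,"rx":0,"ry":0,"rz":-0.12,"claw":0},{"x":-0.149,"y":-0.051,"z":0,"rx":0,"ry":0,"rz":-0.12,"claw":0}]'
cat > ang.py <<'E'
from h import *
F=[]
for _ in range(3): q=capture("top");F.append(sense()["wrist_force"])
p=capture("scene");s=sense();print(s["tcp_pos"],np.mean(F,0),s["joints"].round(0))
C=np.array([.5967,-.0473])
for l,z in dict(polish_blue=.09,polish_black=.09,polish_pink=.085,polish_grey=.09,polish_red=.085).items():
  for n,c in(("top",q),("scene",p)):
    for r in search_frame(c,l)[:1]:
      d=atz(c,r["centre"],z)[:2]-C;print(l,n,round(r["conf"],2),"r",round(np.hypot(*d),3),"ang",round(np.degrees(np.arctan2(d[1],d[0])),1))
a=cv2.resize(p["color"][120:250,180:310,::-1],(400,400),interpolation=2)
b=cv2.resize(q["color"][90:220,215:345,::-1],(400,400),interpolation=2)
import sys;cv2.imwrite(f"pics/{sys.argv[1]}.png",np.hstack([a,b]))
E
python3 ang.py t112
```

```text
time_s: 11.5
tcp_pos: [0.6044, -0.1263, 0.0907]
ee_rot: [[-0.41, 0.912, 0.004], [0.912, 0.41, -0.001], [-0.003, 0.003, -1.0]]
wrist_force: [0.3, -3.1, 6.5]
gripper_width: 0.004
gripper_force: 3.2
[ 0.60437999 -0.12624966  0.09066747] [ 0.36798651 -3.30336085  6.456734  ] [   3.   28.  -11.    0.  -51. -159.]
polish_blue top 0.57 r 0.08 ang -140.9
polish_blue scene 0.87 r 0.086 ang -161.9
polish_black scene 0.92 r 0.102 ang 111.0
polish_pink scene 0.72 r 0.081 ang 47.7
polish_red top 0.61 r 0.076 ang 160.6
polish_red scene 0.67 r 0.09 ang 155.1
```

View pics/t112.png

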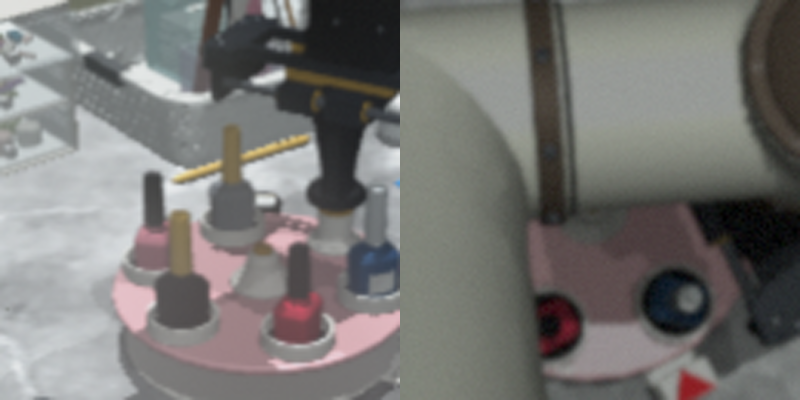

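Blue's cup is at crop (276,300), and black's cup started at (254,316) about the centre (191,203). That leaves roughly 12° to go. I'll push on 11.5° while pressed and measure again.

```bash
python3 -m pendant '[{"x":-0.010,"y":-0.003,"z":0,"rx":0,"ry":0,"rz":-0.005,"claw":0},{"x":-0.022,"y":-0.004,"z":0,"rx":0,"ry":0,"rz":-0.01,"claw":0},{"x":-0.034,"y":-0.004,"z":0,"rx":0,"ry":0,"rz":-0.015,"claw":0},{"x":-0.046,"y":-0.003,"z":0,"rx":0,"ry":0,"rz":-0.02,"claw":0},{"x":-0.056,"y":-0.002,"z":0,"rx":0,"ry":0,"rz":-0.025,"claw":0},{"x":-0.063,"y":-0.002,"z":0,"rx":0,"ry":0,"rz":-0.03,"claw":0},{"x":-0.063,"y":-0.002,"z":0,"rx":0,"ry":0,"rz":-0.03,"claw":0},{"x":-0.063,"y":-0.002,"z":0,"rx":0,"ry":0,"rz":-0.03,"claw":0}]'
python3 ang.py t123
```

```text
time_s: 13.2
tcp_pos: [0.5886, -0.1262, 0.0905]
ee_rot: [[-0.322, 0.947, 0.004], [0.947, 0.322, -0.001], [-0.002, 0.003, -1.0]]
wrist_force: [0.5, -1.8, 6.0]
gripper_width: 0.007
gripper_force: 3.2
[ 0.58859993 -0.12620983  0.09054283] [ 0.02611402 -1.05664781  6.7138984 ] [   3.   27.  -13.    0.  -50. -165.]
polish_blue top 0.63 r 0.08 ang -150.2
polish_blue scene 0.62 r 0.084 ang -160.9
polish_black scene 0.87 r 0.09 ang 98.7
polish_pink scene 0.66 r 0.085 ang 41.0
polish_grey scene 0.78 r 0.076 ang -31.1
polish_red top 0.68 r 0.07 ang -169.9
polish_red scene 0.8 r 0.098 ang 146.6
```

View pics/t123.png

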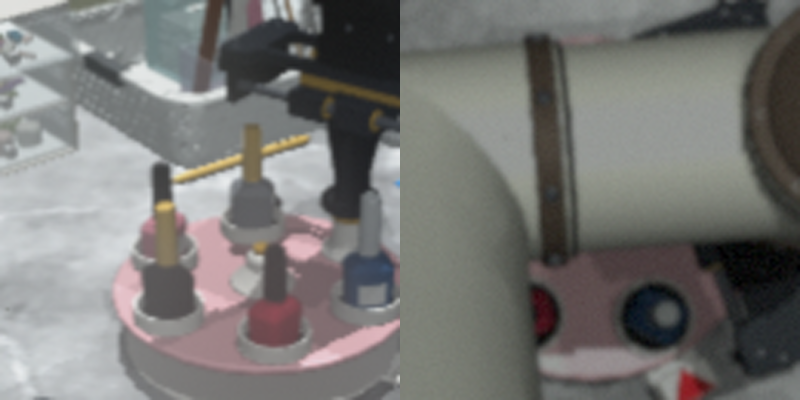

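Blue's cup is at crop (256,314), against a target of (254,316): about 1.5° short. I'll nudge 2 mm further, then rise slowly.

```bash
python3 -m pendant '[{"x":-0.004,"y":0,"z":0,"rx":0,"ry":0,"rz":0,"claw":0},{"x":-0.008,"y":0,"z":0,"rx":0,"ry":0,"rz":0,"claw":0},{"x":-0.008,"y":0,"z":0,"rx":0,"ry":0,"rz":0,"claw":0},{"x":-0.008,"y":0,"z":0.006,"rx":0,"ry":0,"rz":0,"claw":0},{"x":-0.008,"y":0,"z":0.012,"rx":0,"ry":0,"rz":0,"claw":0},{"x":-0.008,"y":0,"z":0.018,"rx":0,"ry":0,"rz":0,"claw":0},{"x":-0.008,"y":0,"z":0.024,"rx":0,"ry":0,"rz":0,"claw":0},{"x":-0.008,"y":0,"z":0.03,"rx":0,"ry":0,"rz":0,"claw":0}]'
python3 ang.py t_rel
```

```text
time_s: 14.9
tcp_pos: [0.5864, -0.126, 0.0976]
ee_rot: [[-0.322, 0.947, 0.003], [0.947, 0.322, -0.0], [-0.001, 0.003, -1.0]]
wrist_force: [0.9, -1.0, 4.0]
gripper_width: 0.005
gripper_force: 2.3
[ 0.5860233  -0.12592134  0.0974584 ] [ 1.05590647 -0.47004922  4.80224892] [   3.   26.  -13.    0.  -51. -165.]
polish_blue top 0.65 r 0.08 ang -149.6
polish_black scene 0.94 r 0.089 ang 97.3
polish_pink top 0.7 r 0.068 ang -173.8
polish_pink scene 0.64 r 0.086 ang 20.0
polish_grey scene 0.83 r 0.074 ang -38.2
polish_red top 0.41 r 0.068 ang 153.0
```

The plunger is still pressing at 4.8 N with the tip at 97.5 mm. It has come up past 9.5 mm depth, so the pin is in the hole. I'll rise clear.

```bash
python3 -m pendant '[{"x":0,"y":0,"z":0.006,"rx":0,"ry":0,"rz":0,"claw":0},{"x":0,"y":0,"z":0.012,"rx":0,"ry":0,"rz":0,"claw":0},{"x":0,"y":0,"z":0.02,"rx":0,"ry":0,"rz":0,"claw":0},{"x":0,"y":0,"z":0.04,"rx":0,"ry":0,"rz":0,"claw":0},{"x":0,"y":0,"z":0.1,"rx":0,"ry":0,"rz":0,"claw":0},{"x":0,"y":0,"z":0.2,"rx":0,"ry":0,"rz":0,"claw":0},{"x":0,"y":0,"z":0.35,"rx":0,"ry":0,"rz":0,"claw":0},{"x":0,"y":0,"z":0.5,"rx":0,"ry":0,"rz":0,"claw":0}]'
python3 -m pendant '[{"x":0,"y":-0.1,"z":0,"rx":0,"ry":0,"rz":0,"claw":0},{"x":0,"y":-0.22,"z":0,"rx":0,"ry":0,"rz":0,"claw":0},{"x":0,"y":-0.35,"z":0,"rx":0,"ry":0,"rz":0,"claw":0},{"x":0,"y":-0.5,"z":0,"rx":0,"ry":0,"rz":0.05,"claw":0},{"x":0,"y":-0.65,"z":0,"rx":0,"ry":0,"rz":0.1,"claw":0},{"x":0,"y":-0.8,"z":0,"rx":0,"ry":0,"rz":0.15,"claw":0},{"x":0,"y":-0.9,"z":0,"rx":0,"ry":0,"rz":0.2,"claw":0},{"x":0,"y":-0.9,"z":0,"rx":0,"ry":0,"rz":0.2,"claw":0}]'
python3 ang.py t_end
```

```text
time_s: 16.6
tcp_pos: [0.5842, -0.1259, 0.2235]
ee_rot: [[-0.322, 0.947, -0.001], [0.947, 0.322, 0.0], [0.001, -0.001, -1.0]]
wrist_force: [-0.2, -0.2, 0.0]
gripper_width: 0.001
gripper_force: 0.0
time_s: 17.6
tcp_pos: [0.584, -0.3523, 0.2218]
ee_rot: [[-0.815, 0.579, -0.001], [0.579, 0.815, 0.001], [0.001, -0.0, -1.0]]
wrist_force: [-0.7, 0.0, -0.8]
gripper_width: 0.004
gripper_force: 0.0
[ 0.58487919 -0.34999329  0.22237565] [-0.31880939  0.74158394  0.3523246 ] [ -17.   28.    9.   -0.  -72. -108.]
polish_blue top 0.64 r 0.084 ang -150.0
polish_blue scene 0.68 r 0.085 ang -167.8
polish_black top 0.8 r 0.082 ang 89.8
polish_black scene 0.59 r 0.087 ang 96.0
polish_pink top 0.8 r 0.071 ang 31.2
polish_pink scene 0.64 r 0.082 ang 23.3
polish_grey top 0.75 r 0.08 ang -33.3
polish_grey scene 0.62 r 0.067 ang -34.2
polish_red top 0.82 r 0.079 ang 147.2
polish_red scene 0.81 r 0.097 ang 142.8
```

View pics/t_end.png

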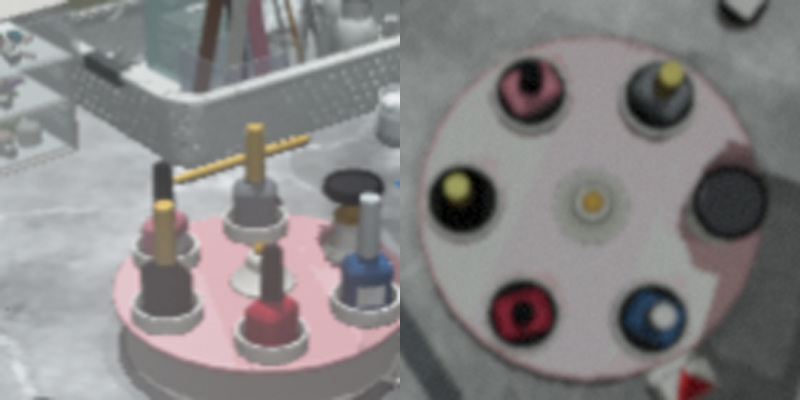

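The final picture shows the blue bottle at (654,317), at the arrow at (692,385). The button at (730,202) is fully up with its stem showing, as at the start. All bottles are upright in their cups, and the arm is clear.

```bash
python3 -c "
from station import *
print(finish_job())"
```

```text
the job is handed in; nothing more can be done
None
```

The blue polish stands at the red arrow with the plunger up and the carousel locked there; all five bottles are upright in their cups, the arm is clear, and the job was handed in at about 18 s (the hand-in returned no verdict).

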